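# Shift the bench gearbox into third

### The job

Put the overhauled gearbox on the bench into third gear: with closed fingers, push its shift lever from wherever it stands in the left-hand column to neutral, across the H-gate to the pulley side, and then away from you, fully home into the far slot on that side. Do not let it drop into reverse, the near slot on the pulley side, and only push the lever, do not take it between the fingers. Leave it in gear, and do not disturb the bearing, spanner, oil can and box of bolts lying around.

Things in the scene. Friction and masses are not known exactly. Their poses are not given: they have to be found in the camera images.
- gearbox: Fixed cast-aluminium gearbox, 290 x 190 mm at feet and flange, case top 130 mm above the bench. Origin: centre of its underside; z up, x to its far end (away from the robot, give or take 30 degrees), y to its left. A dark V-belt pulley, 112 mm across, sticks out on its right (-y) to 154 mm from the middle, a bare shaft stub on its left to 140 mm. Nothing on the case stands above the gate plate.
- gate_mid (a point): Middle of the upper face of the steel gate plate, 166 mm above the bench, straight above the gearbox origin, axes as the gearbox's. Plate 106 (x) x 98 (y) mm, screw heads 3 mm high. H slot: two columns along x at y = +15 and -15 mm, each 15 mm wide, x = -25 to +25 mm, joined at x = 0 by a neutral passage 15 mm wide between two round-nosed tongues.
- third_slot (a point): Middle of the outer end of the third-gear slot in the gate plate's upper face: the far slot of the pulley-side column, 17.5 mm ahead of and 15 mm to the right of the gate's middle. In the left-hand column the far slot is first gear, the near one second.
- reverse_slot (a point): The same for reverse: the near slot of the pulley-side column, 17.5 mm behind and 15 mm to the right of the gate's middle.
- lever_pivot (a point): The point inside the case, 90 mm above the bench and straight above the gearbox origin, about which the shift lever tilts both ways.
- knob (a point): Centre of the black ball knob, 38 mm across, at the top of the shift lever, 180 mm from the lever's pivot (so 270 mm above the bench when upright); z up along the lever. The lever is a straight 11 mm steel rod through the gate slot, with a 17 mm collar just under the knob. Home in third, the knob is about 44 mm ahead of and 38 mm to the right of the gearbox's middle.
- gear_shift (a joint): Lean of the shift lever fore and aft, rad: 0 is neutral, positive leans to the gearbox's far end (+x), negative to its near end. The gate stops it at about +0.25 and -0.25; in the neutral passage it has about 0.03 of play. Friction holds it where it is left; about 5 N at the knob moves it.
- gear_select (a joint): Lean of the shift lever sideways, rad: positive to the pulley side (the gearbox's -y), negative to the left. About -0.2 in the left column, +0.2 in the right; the gate's sides stop it at about -0.22 and +0.22. It can change sides only near neutral. Friction holds it; about 3 N at the knob moves it.
- bearing: Loose steel ball-bearing ring, 40 mm across, 12 mm high, lying flat on the case top at the gearbox's near end. Origin: centre of its underside.
- spanner: Loose steel spanner, 200 mm long, lying flat on the bench on the gearbox's right. Origin under its middle, x along its length.
- oilcan: Loose copper oil can with a thin upright spout, 72 mm across and 150 mm high, on the bench on the gearbox's left. Origin: centre of its underside.
- boltbox: Loose open steel box of bolts, 110 x 85 x 40 mm, on the bench on the gearbox's left. Origin: centre of its underside.

How it is judged:
By the outcome, as a careful person would: the job done as asked, in the order asked, and still so for the second after the job is handed in, with the robot touching nothing.
It also fails if it takes over 45 s, if anything falls off the work surface, if the arm or the gripper's body presses on something with over 40 N, if the wrist force passes 120 N, or if a joint passes its speed limit or range.

### The arm

A 6-joint arm with a two-finger parallel gripper is mounted at the origin on the work surface. World frame = base frame: x ahead of the robot, y to its left, z up, the work surface at z = 0. Lengths are in m, angles in rad, forces in N, time in s.
With the tool pointing down it reaches from about 0.375 to 0.975 m from the base axis. Payload 3.8 kg.
Tool frame: the origin (TCP) lies at the very end of the fingers, on their centre line; the grasp point (between the pads) lies 19 mm behind it; x points along the fingers, z is the direction in which the jaws open and shut, and the axes are right-handed (so a half turn about x gives the same grasp; the last joint's range is limited). The gripper opens to 85 mm and grips with 20 to 120 N. Pads are 22 mm wide; open, the fingers measure 114 mm over their backs; the gripper's body (76 mm by 85 mm) begins 54 mm behind the grasp point. The pads swing forward as they close: fully open they stand 13 mm farther back than shut.
Start: joints at [1.245, 0.264, 1.604, -0, 1.274, -0.037], TCP at [0.192, 0.647, 0.231] pointing down, gripper open.
Joint ranges: [-2.63, 2.63], [-0.94, 2.18], [0.31, 2.57], [-1.31, 4.45], [0, 2.66], [-2.55, 2.55]. Speed limits (rad/s): [2.57, 2.57, 3.14, 3.14, 3.14, 3.14].

### API

Orientations are given as a unit quaternion [x, y, z, w].
In Python, from cell import bot gives the robot as it stands.
- The arm moves only by the tool jog_arm, never from a script. Its argument "deltas" is a list of rows, each an object with "offset": the shift along the tool's x, y, z in units of 25 mm (1.0 is 25 mm), a list of three; "delta_rot": the turn, a rotation vector about the tool's x, y, z in units of 5 degrees (1.0 is 5 degrees), a list of three. A call has 1 to 12 rows; each row shifts and turns the pose as measured when the row begins, along the tool's axes as they then stand; what a row does not reach is not made up. A row lasts 1/10 s, in which the tool goes at most 50 mm and 8.59 degrees, less where a joint would pass 70% of its speed; a pose out of reach is approached as far as the arm can. A call is refused whole if a number of a shift passes 1 or a number of a turn 1, either way. A call with a gripper value outside its range is refused whole. "jaw" is the opening, from -1 (shut) to 1 (fully open), set as the call begins (left out, the last holds). The fingers move at their own pace and stop on an object; "grip_force" is the grip in N (left out, the last holds). Time passes only in rows, so rows that do not move let the fingers close. It gives the time, the measured TCP pose, the force and the opening at its end, in the units of the state.
- bot.sense(): the state, without advancing time (a new reading comes with each control period).
- bot.get_image(name): name is "side" or "top"; returns (picture, depth): 384x512x3 uint8, blue, green, red; 384x512 float32, m along the optical axis (not along the pixel's ray), 0 where there is no reading.
- bot.camera_model(name): a dict with "fx", "fy", "cx", "cy" (pixels), "T" (4x4, takes a point from camera to world coordinates). Camera axes: x right, y down, z forward; pixel columns grow to the right and rows downward; lengths in m; the calibration is good to about 2 mm. A picture is of the moment at which its call begins. camera_model takes no time and is no camera call.
- bot.job_done(): hands the job in, once; it reports no verdict.
The state is a dict: "time_s": time; "joint_pos": joint angles; "joint_vel": joint speeds; "effort": joint torques, N m; "position": TCP position; "ee_rot": TCP orientation; "contact_force": force on the tool from outside, world axes, zero at the start; "wrist_torque": the same for the moment, N m; "finger_gap": opening from 0.0 (shut) to 1.0 (fully open).
Only numpy, scipy, OpenCV 4.12 (cv2) and the standard library are available. Lean on these libraries where they do the work, as an engineer would, in place of code of your own. Each camera call takes 0.05 s, during which the arm holds its last target.

## Working session

There is one attempt and no reset: what is moved stays moved. The work goes in short steps, Python scripts to look and compute and a tool call to move; the robot and the scene stay as the last step left them, time stands still between calls to the robot, and variables do not carry over. Pictures are saved under pics/ and viewed, and the job is handed in when it is done.

Besides the shell and the picture viewer there is one more tool, called after "Request:" as name([rows], argument=value, ...), one row to a line, values as JSON. jog_arm: Moves the arm, as the interface text tells. Its arguments: {"type":"object","properties":{"deltas":{"type":"array","items":{"type":"object","properties":{"offset":{"type":"array","items":{"type":"number"}},"delta_rot":{"type":"array","items":{"type":"number"}}}}},"jaw":{"type":"number"},"grip_force":{"type":"number"}},"required":["deltas"]}

```bash
mkdir -p pics; ls; python3 - <<'E'
from cell import bot
import cv2,numpy as np
for n in("side","top"):
    p,d=bot.get_image(n);cv2.imwrite(f"pics/{n}0.png",p);np.savez(f"{n}0.npz",p=p,d=d)
    m=bot.camera_model(n);print(n,m["fx"],m["fy"],m["cx"],m["cy"]);print(np.round(m["T"],4))
print(bot.sense())
E
```

```text
pics
side 393.5755435900031 393.5755435900031 250.28715637891494 196.5525535697283
[[ 0.9166 -0.3097  0.2527  0.3106]
 [-0.3996 -0.6905  0.6029 -0.5102]
 [-0.0122 -0.6536 -0.7567  0.8965]
 [ 0.      0.      0.      1.    ]]
top 431.29104045945576 431.29104045945576 257.275789177081 188.24641976198097
[[-0.0288 -0.9961  0.0831  0.4414]
 [-0.9995  0.0274 -0.0186  0.0609]
 [ 0.0163 -0.0836 -0.9964  1.2038]
 [ 0.      0.      0.      1.    ]]
{'time_s': 0.1, 'joint_pos': array([ 1.24509844e+00,  2.64701000e-01,  1.60525637e+00, -1.09881890e-05,
        1.27371248e+00, -3.69095370e-02]), 'joint_vel': array([ 0.00022673, -0.00249087, -0.00213259, -0.00276134,  0.000304  ,
       -0.00078177]), 'effort': array([-3.06985021e-05, -5.16707611e+01, -3.68591022e+01, -9.59605813e-05,
        6.31391391e-03,  3.49638219e-05]), 'position': array([0.19202967, 0.64640599, 0.23006069]), 'ee_rot': array([-0.42327106,  0.56734442,  0.42243064,  0.5661398 ]), 'contact_force': array([-0.06281072,  0.22270251, -0.73247713]), 'wrist_torque': array([-0.04354291,  0.02856221,  0.03227665]), 'finger_gap': 1.004784079933254}
```

View pics/side0.png

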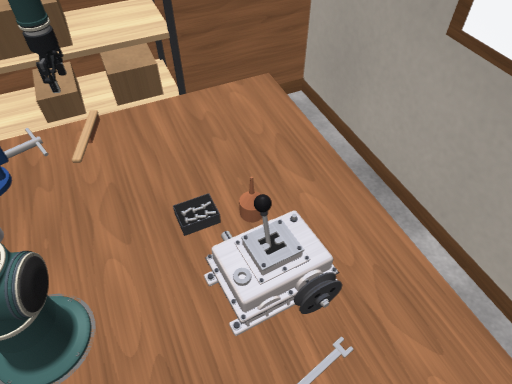

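View pics/top0.png

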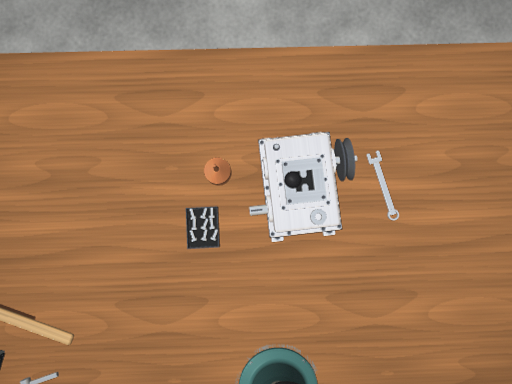

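```bash
python3 - <<'E'
import cv2,numpy as np
t=np.load("top0.npz")["p"];s=np.load("side0.npz")["p"]
a=cv2.resize(t[125:245,240:360],None,fx=5,fy=5,interpolation=cv2.INTER_CUBIC)
cv2.imwrite("pics/topz.png",a)
a=cv2.resize(s[185:335,200:350],None,fx=4,fy=4,interpolation=cv2.INTER_CUBIC)
cv2.imwrite("pics/sidez.png",a)
E
```

```text
(no output)
```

View pics/topz.png

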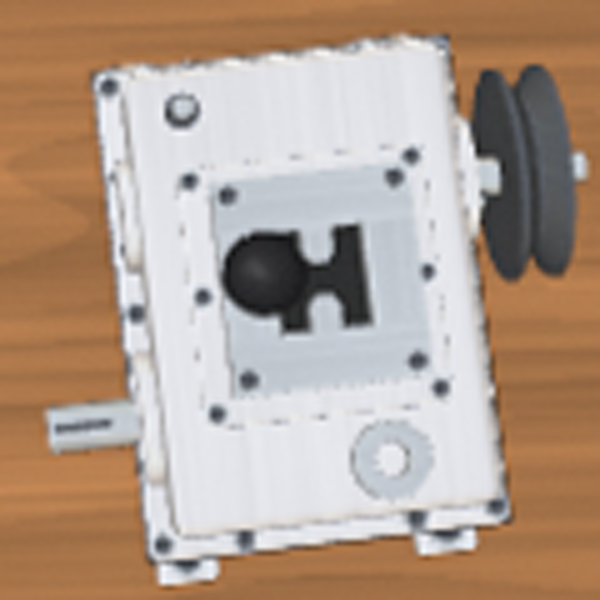

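View pics/sidez.png

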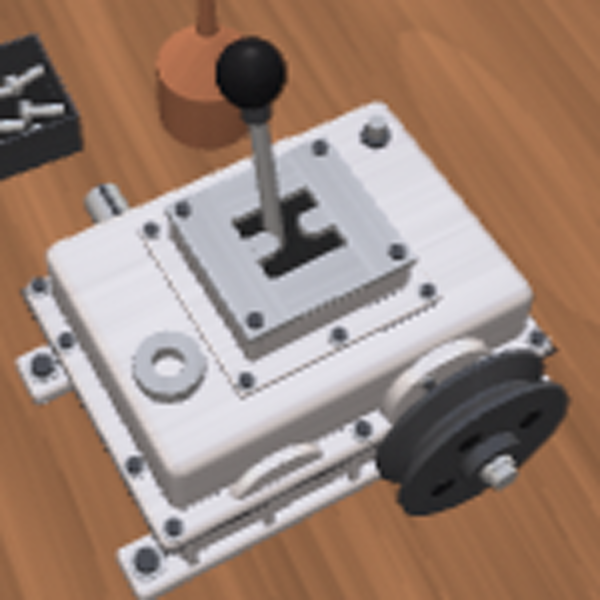

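```bash
cat > h.py <<'E'
import cv2,numpy as np
from cell import bot
M={n:bot.camera_model(n) for n in("side","top")}
def ray(n,u,v):
    m=M[n];T=np.array(m["T"]);d=T[:3,:3]@np.array([(u-m["cx"])/m["fx"],(v-m["cy"])/m["fy"],1]);return T[:3,3],d
def plane(n,u,v,z):
    o,d=ray(n,u,v);return o+d*(z-o[2])/d[2]
def tri(uv1,uv2):
    o1,d1=ray("top",*uv1);o2,d2=ray("side",*uv2)
    s=np.linalg.lstsq(np.c_[d1,-d2],o2-o1,rcond=None)[0]
    a=o1+d1*s[0];b=o2+d2*s[1];return (a+b)/2,np.linalg.norm(a-b)
def knob(n,p,box):
    u0,v0,u1,v1=box
    g=p[v0:v1,u0:u1].max(2)
    mask=(g<55).astype(np.uint8)
    mask=cv2.morphologyEx(mask,cv2.MORPH_OPEN,cv2.getStructuringElement(cv2.MORPH_ELLIPSE,(9,9)))
    c,_=cv2.findContours(mask,cv2.RETR_EXTERNAL,cv2.CHAIN_APPROX_NONE)
    c=max(c,key=cv2.contourArea);(x,y),r=cv2.minEnclosingCircle(c)
    return x+u0,y+v0,r,cv2.contourArea(c)
E
python3 - <<'E'
from h import *
t=np.load("top0.npz")["p"];s=np.load("side0.npz")["p"]
tp=[(228,195),(394,177),(418,361),(249,380)]
tp=[(240+(x-2)/5,125+(y-2)/5) for x,y in tp]
sp=[(183,209),(320,148),(398,251),(255,320)]
sp=[(200+(x-1.5)/4,185+(y-1.5)/4) for x,y in sp]
for n,pts in(("top",tp),("side",sp)):
    P=np.array([plane(n,*q,0.168) for q in pts]);print(n,P.round(4),P.mean(0).round(4))
    print([np.linalg.norm(P[i]-P[(i+1)%4]).round(4) for i in range(4)])
    e=(P[0]+P[1]-P[2]-P[3]); f=(P[0]+P[3]-P[1]-P[2])
    print(np.arctan2(e[1],e[0]),np.arctan2(f[1],f[0])-np.pi/2)
kt=knob("top",t,(275,165,320,200));ks=knob("side",s,(245,185,280,215));print(kt,ks)
print(tri(kt[:2],ks[:2]))
E
```

```text
top [[ 0.5859 -0.0279  0.168 ]
 [ 0.5926 -0.109   0.168 ]
 [ 0.5028 -0.1169  0.168 ]
 [ 0.4959 -0.035   0.168 ]] [ 0.5443 -0.0722  0.168 ]
[np.float64(0.0813), np.float64(0.0902), np.float64(0.0822), np.float64(0.0903)]
0.08322889698501061 0.08305241618112436
side [[ 0.496  -0.035   0.168 ]
 [ 0.5853 -0.0279  0.168 ]
 [ 0.5929 -0.1089  0.168 ]
 [ 0.5029 -0.1165  0.168 ]] [ 0.5443 -0.0721  0.168 ]
[np.float64(0.0896), np.float64(0.0814), np.float64(0.0903), np.float64(0.0818)]
1.6596737540533306 -4.630178697874073
(297.5, 182.0, 5.315173149108887, 63.0) (262.0, 204.2857151031494, 8.771575927734375, 179.5)
(array([ 0.53079813, -0.04423686,  0.27548804]), np.float64(0.0015409178426849938))
```

```bash
cat >> h.py <<'E'
C=np.array([0.5443,-0.0722]);YAW=0.083
def gb(p):
    c,s=np.cos(YAW),np.sin(YAW);d=np.asarray(p[:2])-C
    return np.array([c*d[0]+s*d[1],-s*d[0]+c*d[1]])
def wd(x,y):
    c,s=np.cos(YAW),np.sin(YAW);return C+np.array([c*x-s*y,s*x+c*y])
E
python3 - <<'E'
from h import *
for a in((293,179.4),(292.4,179.4)):
    k,e=tri(a,(262.6,202.9));g=gb(k);print(k,e,g,np.linalg.norm([*g,k[2]-.09]), "shift",np.arctan2(g[0],k[2]-.09),"sel",np.arctan2(-g[1],k[2]-.09))
s=bot.sense()
from scipy.spatial.transform import Rotation as R
print(R.from_quat(s["ee_rot"]).as_matrix().round(3))
E
```

```text
[ 0.53698673 -0.03534049  0.26733598] 0.00036660074362383234 [-0.00423227  0.03733892] 0.1812737064039296 shift -0.02386129818274102 sel -0.20752338944637286
[ 0.53733339 -0.03422412  0.26590027] 0.0007090249397431411 [-0.00379425  0.03842271] 0.1800877709056068 shift -0.021567120465592438 sel -0.21505671377671443
[[-0.001 -0.959  0.285]
 [-0.002  0.285  0.959]
 [-1.     0.    -0.002]]
```

Request:
jog_arm([
  {"offset": [-1,0,0],"delta_rot": [-1,0,0]},
  {"offset": [-1,0,0],"delta_rot": [-1,0,0]},
  {"offset": [-1,0,0],"delta_rot": [-1,0,0]},
  {"offset": [-1,0,0],"delta_rot": [-1,0,0]},
  {"offset": [0,0,0],"delta_rot": [-0.28,0,0]},
], jaw=-1)

```text
time_s: 0.6
position: [0.1912, 0.6441, 0.327]
ee_rot: [0.526, -0.479, -0.522, -0.47]
contact_force: [-0.4, 0.7, 0.4]
finger_gap: 0.145
```

```bash
cat >> h.py <<'E'
from scipy.spatial.transform import Rotation as R
def go(x,y,z):
    s=bot.sense();m=R.from_quat(s["ee_rot"]).as_matrix()
    t=np.array([*wd(x,y),z]);print("t",s["time_s"],"gb",(gb(s["position"])*1000).round(1),"z",round(s["position"][2],4),"F",s["contact_force"].round(1),"gap",round(s["finger_gap"],3))
    w=np.column_stack([[0,0,-1],[-np.cos(YAW),-np.sin(YAW),0],[-np.sin(YAW),np.cos(YAW),0]])
    print("units",(m.T@(t-s["position"])/.025).round(2),"rot5deg",(np.degrees(R.from_matrix(m.T@w).as_rotvec())/5).round(2),"j",s["joint_pos"].round(2))
E
python3 -c "
from h import *
go(-.055,.038,.33)"
```

```text
t 0.6 gb [-292.5  743.1] z 0.327 F [-0.4  0.7  0.4] gap 0.145
units [  0.18  -9.03 -28.36] rot5deg [ 0.19 -0.14 -0.06] j [ 1.25  0.23  1.48  0.    1.45 -0.43]
```

Request:
jog_arm([
  {"offset": [0,-0.7,-1],"delta_rot": [0.19,-0.14,-0.06]},
  {"offset": [0,-0.7,-1]},
  {"offset": [0,-0.7,-1]},
  {"offset": [0,-0.7,-1]},
  {"offset": [0,-0.7,-1]},
  {"offset": [0,-0.7,-1]},
  {"offset": [0,-0.7,-1]},
  {"offset": [0,-0.7,-1]},
  {"offset": [0,-0.7,-1]},
  {"offset": [0,-0.7,-1]},
  {"offset": [0,-0.7,-1]},
  {"offset": [0,0,-1]},
])

```text
validation failed for argument at $.de...
```

```bash
python3 -c "
from h import *
go(-.055,.038,.33)"
```

```text
t 0.6 gb [-292.5  743.1] z 0.327 F [-0.4  0.7  0.4] gap 0.145
units [  0.18  -9.03 -28.36] rot5deg [ 0.19 -0.14 -0.06] j [ 1.25  0.23  1.48  0.    1.45 -0.43]
```

delta_rot is needed in every row.

Request:
jog_arm([
  {"offset": [0,-0.7,-1],"delta_rot": [0.19,-0.14,-0.06]},
  {"offset": [0,-0.7,-1],"delta_rot": [0,0,0]},
  {"offset": [0,-0.7,-1],"delta_rot": [0,0,0]},
  {"offset": [0,-0.7,-1],"delta_rot": [0,0,0]},
  {"offset": [0,-0.7,-1],"delta_rot": [0,0,0]},
  {"offset": [0,-0.7,-1],"delta_rot": [0,0,0]},
  {"offset": [0,-0.7,-1],"delta_rot": [0,0,0]},
  {"offset": [0,-0.7,-1],"delta_rot": [0,0,0]},
  {"offset": [0,-0.7,-1],"delta_rot": [0,0,0]},
  {"offset": [0,-0.7,-1],"delta_rot": [0,0,0]},
  {"offset": [0,-0.7,-1],"delta_rot": [0,0,0]},
  {"offset": [0,0,-1],"delta_rot": [0,0,0]},
])

```text
time_s: 1.8
position: [0.4095, 0.3477, 0.3077]
ee_rot: [0.52, -0.488, -0.519, -0.471]
contact_force: [0.3, -0.4, -0.2]
finger_gap: 0.002
```

```bash
python3 -c "
from h import *
go(-.055,.038,.33)"
```

```text
t 1.8 gb [-99.6 429.6] z 0.3077 F [ 0.3 -0.4 -0.2] gap 0.002
units [ -0.66  -1.82 -15.67] rot5deg [-0.04 -0.19 -0.19] j [ 0.66 -0.02  1.78 -0.01  1.4  -0.99]
```

Request:
jog_arm([
  {"offset": [-0.4,-0.15,-1],"delta_rot": [-0.04,-0.19,-0.19]},
  {"offset": [-0.3,-0.15,-1],"delta_rot": [0,0,0]},
  {"offset": [-0.1,-0.15,-1],"delta_rot": [0,0,0]},
  {"offset": [-0.1,-0.15,-1],"delta_rot": [0,0,0]},
  {"offset": [-0.1,-0.15,-1],"delta_rot": [0,0,0]},
  {"offset": [-0.1,-0.15,-1],"delta_rot": [0,0,0]},
  {"offset": [-0.1,-0.15,-1],"delta_rot": [0,0,0]},
  {"offset": [-0.1,-0.15,-1],"delta_rot": [0,0,0]},
  {"offset": [-0.1,-0.15,-1],"delta_rot": [0,0,0]},
  {"offset": [-0.1,-0.15,-1],"delta_rot": [0,0,0]},
  {"offset": [-0.1,-0.15,-1],"delta_rot": [0,0,0]},
  {"offset": [-0.1,0,-1],"delta_rot": [0,0,0]},
])

```text
time_s: 3.0
position: [0.4684, 0.0364, 0.3321]
ee_rot: [-0.514, 0.49, 0.522, 0.473]
contact_force: [0.3, -1.0, -0.2]
finger_gap: -0.0
```

```bash
python3 -c "
from h import *
go(-.055,.038,.33)"
```

```text
t 3.0 gb [-66.6 114.6] z 0.3321 F [ 0.3 -1.  -0.2] gap -0.0
units [ 0.1  -0.5  -3.06] rot5deg [-0.11 -0.09 -0.3 ] j [ 0.03 -0.16  1.87 -0.01  1.46 -1.61]
```

Request:
jog_arm([
  {"offset": [0,0,-1],"delta_rot": [-0.1,-0.1,-0.3]},
  {"offset": [0,0,-1],"delta_rot": [0,0,0]},
  {"offset": [0,0,-1],"delta_rot": [0,0,0]},
  {"offset": [0,0,0],"delta_rot": [0,0,0]},
])

```text
time_s: 3.4
position: [0.472, -0.0436, 0.3262]
ee_rot: [-0.517, 0.482, 0.521, 0.479]
contact_force: [0.1, 0.0, -0.4]
finger_gap: 0.002
```

```bash
python3 - <<'E'
from h import *
go(-.055,.038,.254)
for n,b in(("side",(200,150,350,300)),("top",(240,125,360,245))):
    p,d=bot.get_image(n);np.savez(n+"1.npz",p=p,d=d)
    cv2.imwrite(f"pics/{n}1.png",cv2.resize(p[b[1]:b[3],b[0]:b[2]],None,fx=4,fy=4,interpolation=cv2.INTER_CUBIC))
E
```

```text
t 3.4 gb [-69.7  34.5] z 0.3262 F [ 0.1  0.  -0.4] gap 0.002
units [ 2.88 -0.6   0.14] rot5deg [-0.07  0.02 -0.08] j [-0.14 -0.17  1.88 -0.    1.43 -1.79]
```

View pics/side1.png

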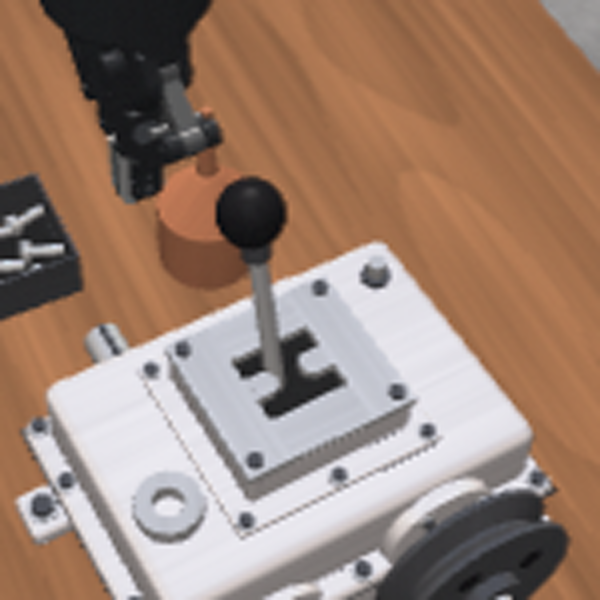

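View pics/top1.png

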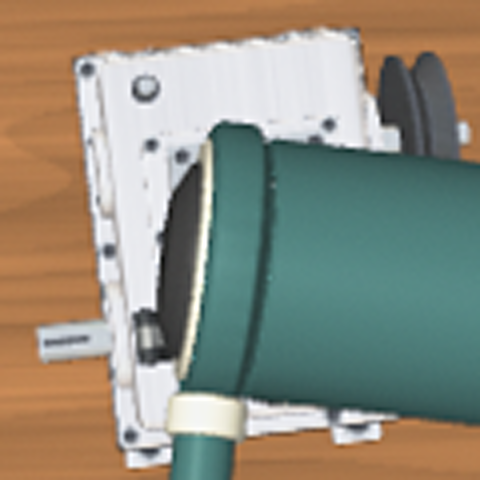

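```bash
python3 - <<'E'
from h import *
p=np.load("side1.npz")["p"]
q=np.clip(p[110:210,195:295].astype(float)*1.8,0,255).astype(np.uint8)
q=cv2.resize(q,None,fx=6,fy=6,interpolation=cv2.INTER_CUBIC)
s=bot.sense();m=R.from_quat(s["ee_rot"]).as_matrix()
def pj(P):
    T=np.array(M["side"]["T"]);c=T[:3,:3].T@(P-T[:3,3]);k=M["side"];return int((k["fx"]*c[0]/c[2]+k["cx"]-195)*6+3),int((k["fy"]*c[1]/c[2]+k["cy"]-110)*6+3)
o=s["position"]
for i,c in enumerate([(0,0,255),(0,255,0),(255,0,0)]):cv2.line(q,pj(o),pj(o+m[:,i]*(.04 if i else -.04)),c,2)
cv2.imwrite("pics/g1.png",q)
E
```

```text
(no output)
```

View pics/g1.png

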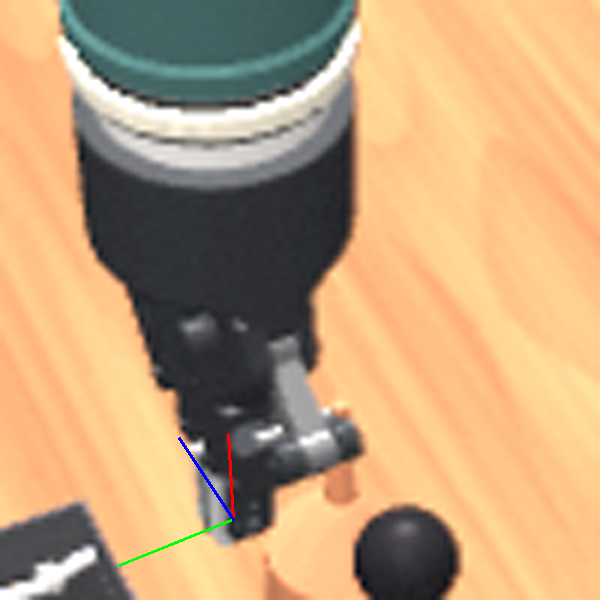

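```bash
cat >> h.py <<'E'
from scipy.optimize import brentq
def lever(tag,box=None,show=True):
    p,d=bot.get_image("side")
    b=box or (200,150,350,300)
    cv2.imwrite(f"pics/{tag}.png",cv2.resize(p[b[1]:b[3],b[0]:b[2]],None,fx=4,fy=4,interpolation=cv2.INTER_CUBIC));return p
def onsphere(u,v):
    o,d=ray("side",u,v);o=o-np.array([*C,.09]);d=d/np.linalg.norm(d)
    b=o@d;q=b*b-(o@o-.18**2)
    k=o+d*(-b-np.sqrt(max(q,0)));P=k+np.array([*C,.09]);g=gb(P)
    return "knob gb mm",(g*1000).round(1),"z",round(P[2],4),"shift",round(np.arctan2(g[0],k[2]),3),"select",round(np.arctan2(-g[1],k[2]),3),"q",round(q,5)
E
python3 - <<'E'
from h import *
s=np.load("side0.npz")["p"]
for u,v in((262.4,202.9),(262.6,202.9),(262.6,202.5)):print(onsphere(u,v))
d=np.load("top0.npz")["d"];dd=d[160:200,275:320]
v,u=np.nonzero((dd<.96)&(dd>.8));print(len(u),dd[dd>0].min(),u.mean()+275,v.mean()+160,u.min(),u.max(),v.min(),v.max())
kt=(u.min()+u.max())/2+275,(v.min()+v.max())/2+160
print(gb(plane("top",*kt,.266)))
E
```

```text
('knob gb mm', array([-3.8, 38.6]), 'z', np.float64(0.2658), 'shift', np.float64(-0.021), 'select', np.float64(-0.216), 'q', np.float64(0.01314))
('knob gb mm', array([-3.4, 38.4]), 'z', np.float64(0.2658), 'shift', np.float64(-0.019), 'select', np.float64(-0.215), 'q', np.float64(0.01316))
('knob gb mm', array([-2.8, 39.5]), 'z', np.float64(0.2656), 'shift', np.float64(-0.016), 'select', np.float64(-0.221), 'q', np.float64(0.0129))
234 0.92269677 292.63675213675214 179.5940170940171 9 26 11 28
[-0.00437742  0.03837579]
```

Request:
jog_arm([
  {"offset": [1,-0.2,0.14],"delta_rot": [0,0,0]},
  {"offset": [1,-0.1,0],"delta_rot": [0,0,0]},
  {"offset": [0.8,0,0],"delta_rot": [0,0,0]},
  {"offset": [0,0,0],"delta_rot": [0,0,0]},
])

```text
time_s: 3.9
position: [0.4786, -0.0331, 0.2533]
ee_rot: [-0.517, 0.48, 0.523, 0.479]
contact_force: [0.1, 0.7, 0.6]
finger_gap: -0.002
```

```bash
python3 -c "
from h import *
go(-.030,.038,.254)"
```

```text
t 3.9 gb [-62.3  44.4] z 0.2533 F [0.1 0.7 0.6] gap -0.002
units [-0.04 -1.29 -0.25] rot5deg [-0.04  0.06 -0.07] j [-0.12 -0.12  1.97  0.    1.3  -1.78]
```

Request:
jog_arm([
  {"offset": [0,-0.6,-0.25],"delta_rot": [0,0,0]},
  {"offset": [0,-0.4,0],"delta_rot": [0,0,0]},
  {"offset": [0,-0.2,0],"delta_rot": [0,0,0]},
  {"offset": [0,0,0],"delta_rot": [0,0,0]},
])

```text
time_s: 4.3
position: [0.5087, -0.0338, 0.2539]
ee_rot: [-0.516, 0.48, 0.524, 0.478]
contact_force: [-2.9, -2.0, -2.0]
finger_gap: 0.001
```

```bash
python3 -c "
from h import *
go(-.030,.038,.254);lever('s2')"
```

```text
t 4.3 gb [-32.3  41.2] z 0.2539 F [-2.9 -2.  -2. ] gap 0.001
units [-0.01 -0.09 -0.13] rot5deg [ 0.    0.08 -0.11] j [-0.12 -0.06  1.92  0.    1.3  -1.77]
```

View pics/s2.png

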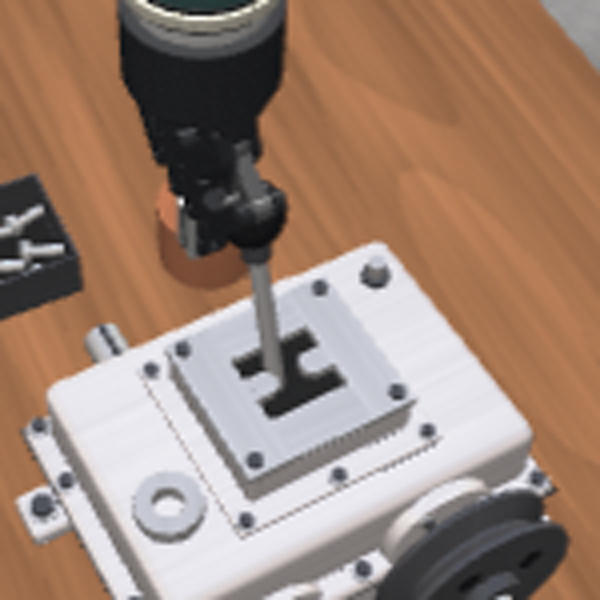

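Request:
jog_arm([
  {"offset": [0,-0.12,0],"delta_rot": [0,0,0]},
  {"offset": [0,0,0],"delta_rot": [0,0,0]},
])

```text
time_s: 4.55
position: [0.51, -0.0336, 0.2539]
ee_rot: [-0.516, 0.481, 0.525, 0.477]
contact_force: [-3.2, -0.5, -1.1]
finger_gap: 0.0
```

```bash
python3 -c "
from h import *
go(-.030,.038,.254)"
```

```text
t 4.55 gb [-31.   41.3] z 0.2539 F [-3.2 -0.5 -1.1] gap 0.0
units [-0.   -0.04 -0.13] rot5deg [ 0.    0.07 -0.15] j [-0.12 -0.05  1.91  0.    1.3  -1.77]
```

Request:
jog_arm([
  {"offset": [0,1,0],"delta_rot": [0,0,0]},
  {"offset": [0,0.2,1],"delta_rot": [0,0,0]},
  {"offset": [0,0,1],"delta_rot": [0,0.07,-0.15]},
  {"offset": [0,-1,0.2],"delta_rot": [0,0,0]},
  {"offset": [0,-1,0],"delta_rot": [0,0,0]},
  {"offset": [0,0,0],"delta_rot": [0,0,0]},
])

```text
time_s: 5.15
position: [0.53, 0.0255, 0.2594]
ee_rot: [0.524, -0.474, -0.516, -0.485]
contact_force: [-0.1, -0.1, 0.4]
finger_gap: -0.001
```

```bash
python3 -c "
from h import *
go(-.000,.080,.254);lever('s3')"
```

```text
t 5.15 gb [-6.2 98.5] z 0.2594 F [-0.1 -0.1  0.4] gap -0.001
units [ 0.22 -0.25 -0.74] rot5deg [-0.03  0.02  0.21] j [-0.   -0.04  1.89  0.    1.28 -1.65]
```

View pics/s3.png

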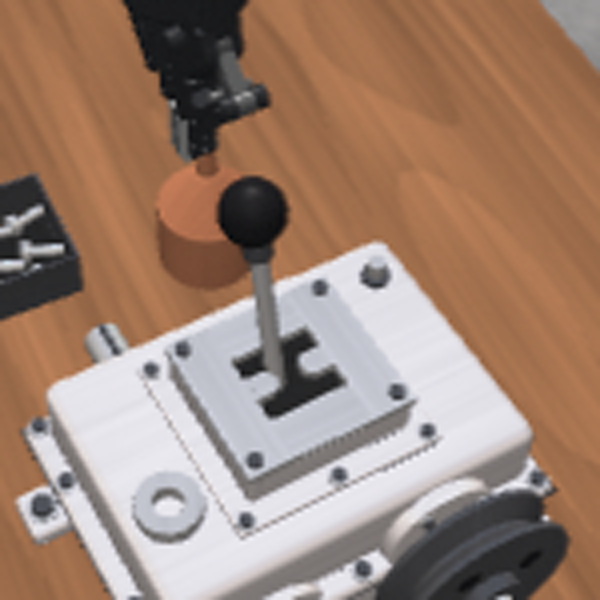

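Request:
jog_arm([
  {"offset": [0.22,-0.22,-0.6],"delta_rot": [0,0,0.2]},
  {"offset": [0,0,-0.5],"delta_rot": [0,0,0]},
  {"offset": [0,0,0],"delta_rot": [0,0,0]},
])

```text
time_s: 5.5
position: [0.5364, -0.003, 0.2543]
ee_rot: [-0.519, 0.479, 0.521, 0.48]
contact_force: [0.6, 3.6, 1.3]
finger_gap: -0.0
```

```bash
python3 -c "
from h import *
go(-.001,-.002,.254)"
```

```text
t 5.5 gb [-2.2 69.6] z 0.2543 F [0.6 3.6 1.3] gap -0.0
units [ 0.   -0.05 -2.87] rot5deg [-0.03  0.04  0.  ] j [-0.05 -0.01  1.87  0.    1.28 -1.71]
```

Request:
jog_arm([
  {"offset": [0,-0.02,-0.4],"delta_rot": [0,0,0]},
  {"offset": [0,0,-0.4],"delta_rot": [0,0,0]},
  {"offset": [0,0,-0.4],"delta_rot": [0,0,0]},
  {"offset": [0,0,0],"delta_rot": [0,0,0]},
])

```text
time_s: 5.9
position: [0.5392, -0.0335, 0.2564]
ee_rot: [-0.518, 0.477, 0.52, 0.483]
contact_force: [0.7, 1.9, 0.7]
finger_gap: 0.004
```

```bash
python3 -c "
from h import *
go(-.001,-.002,.254);lever('s4')"
```

```text
t 5.9 gb [-1.9 39. ] z 0.2564 F [0.7 1.9 0.7] gap 0.004
units [ 0.08 -0.04 -1.64] rot5deg [-0.06  0.1   0.05] j [-0.11 -0.01  1.86  0.01  1.29 -1.76]
```

View pics/s4.png

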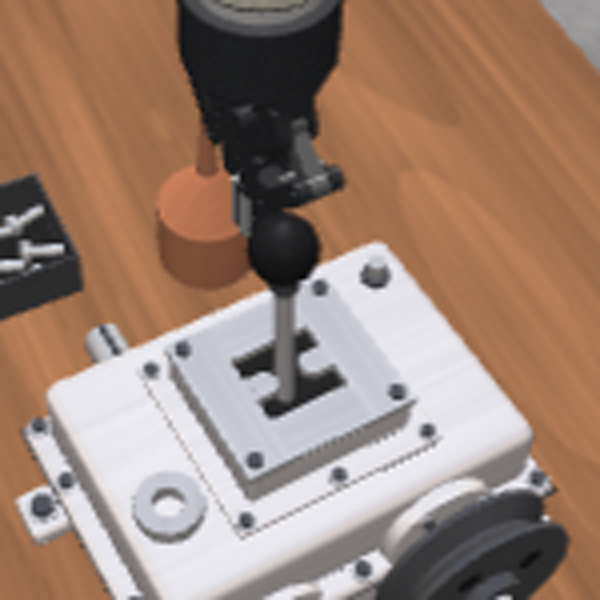

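Request:
jog_arm([
  {"offset": [0.05,-0.02,-0.4],"delta_rot": [-0.06,0.1,0.05]},
  {"offset": [0.05,0,-0.4],"delta_rot": [0,0,0]},
  {"offset": [0,0,-0.4],"delta_rot": [0,0,0]},
  {"offset": [0,0,0],"delta_rot": [0,0,0]},
])

```text
time_s: 6.35
position: [0.5419, -0.065, 0.2533]
ee_rot: [-0.52, 0.479, 0.521, 0.478]
contact_force: [0.7, 1.2, 1.2]
finger_gap: 0.002
```

```bash
python3 -c "
from h import *
print(onsphere(270.6,212.4))
go(-.001,-.004,.254);lever('s5')"
```

```text
('knob gb mm', array([-3.3,  5.7]), 'z', np.float64(0.2699), 'shift', np.float64(-0.018), 'select', np.float64(-0.032), 'q', np.float64(0.01925))
t 6.35 gb [-1.8  7.4] z 0.2533 F [0.7 1.2 1.2] gap 0.002
units [-0.03 -0.03 -0.46] rot5deg [ 0.01 -0.01 -0.02] j [-0.16  0.01  1.85 -0.    1.28 -1.82]
```

View pics/s5.png

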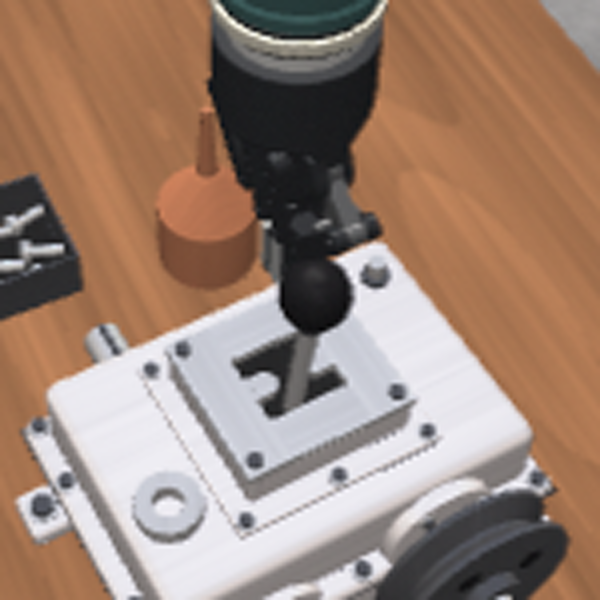

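Request:
jog_arm([
  {"offset": [0,-0.02,-0.3],"delta_rot": [0,0,0]},
  {"offset": [0,0,-0.1],"delta_rot": [0,0,0]},
  {"offset": [0,0,0],"delta_rot": [0,0,0]},
])

```text
time_s: 6.7
position: [0.5427, -0.0751, 0.2523]
ee_rot: [-0.52, 0.479, 0.521, 0.478]
contact_force: [-0.7, 3.4, 1.4]
finger_gap: 0.0
```

```bash
python3 -c "
from h import *
print(onsphere(278.4,223.9))
go(-.001,-.004,.254);lever('s6')"
```

```text
('knob gb mm', array([ -3.7, -25.8]), 'z', np.float64(0.2681), 'shift', np.float64(-0.021), 'select', np.float64(0.144), 'q', np.float64(0.02446))
t 6.7 gb [-1.8 -2.8] z 0.2523 F [-0.7  3.4  1.4] gap 0.0
units [-0.07 -0.03 -0.05] rot5deg [ 0.01  0.01 -0.04] j [-0.18  0.01  1.85 -0.    1.28 -1.84]
```

View pics/s6.png

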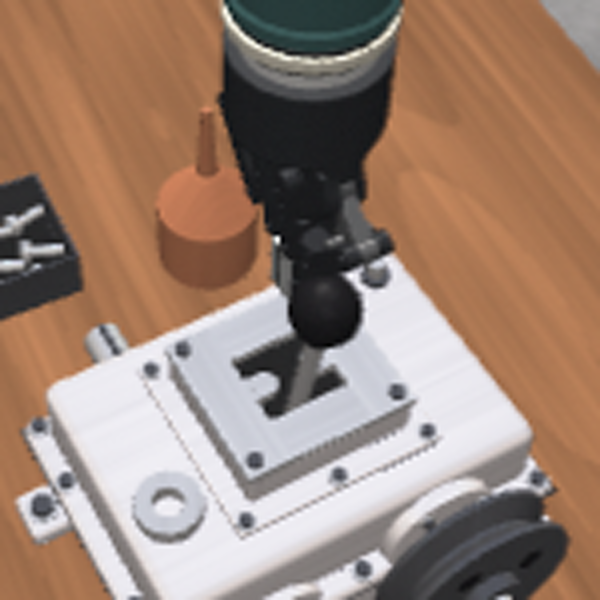

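Request:
jog_arm([
  {"offset": [0,0,1],"delta_rot": [0,0,0]},
  {"offset": [0,1,0.2],"delta_rot": [0,0,0]},
  {"offset": [0,1,0],"delta_rot": [0,0,0]},
  {"offset": [0,0.4,0],"delta_rot": [0,0,0]},
  {"offset": [0,0,0],"delta_rot": [0,0,0]},
])

```text
time_s: 7.25
position: [0.4788, -0.0513, 0.2514]
ee_rot: [0.521, -0.481, -0.521, -0.476]
contact_force: [-0.1, -0.1, -0.3]
finger_gap: 0.003
```

```bash
python3 -c "
from h import *
print(onsphere(280.9,227.6))
go(-.060,-.037,.250)"
```

```text
('knob gb mm', array([ -3.4, -35. ]), 'z', np.float64(0.2665), 'shift', np.float64(-0.019), 'select', np.float64(0.196), 'q', np.float64(0.02567))
t 7.25 gb [-63.5  26.3] z 0.2514 F [-0.1 -0.1 -0.3] gap 0.003
units [ 0.07 -0.14 -2.53] rot5deg [ 0.01 -0.05 -0.05] j [-0.15 -0.12  1.98 -0.01  1.29 -1.81]
```

Request:
jog_arm([
  {"offset": [0,0,-1],"delta_rot": [0,0,0]},
  {"offset": [0.05,0,-1],"delta_rot": [0,0,0]},
  {"offset": [0,0,-0.5],"delta_rot": [0,0,0]},
  {"offset": [0,0,0],"delta_rot": [0,0,0]},
])

```text
time_s: 7.65
position: [0.4871, -0.1161, 0.2511]
ee_rot: [0.522, -0.48, -0.519, -0.477]
contact_force: [0.4, -0.0, 0.8]
finger_gap: 0.002
```

```bash
python3 -c "
from h import *
go(-.034,-.037,.250);lever('s7')"
```

```text
t 7.65 gb [-60.6 -39. ] z 0.2511 F [ 0.4 -0.   0.8] gap 0.002
units [ 0.04 -1.07  0.08] rot5deg [ 0.02 -0.07 -0.01] j [-0.28 -0.08  1.94 -0.01  1.28 -1.93]
```

View pics/s7.png

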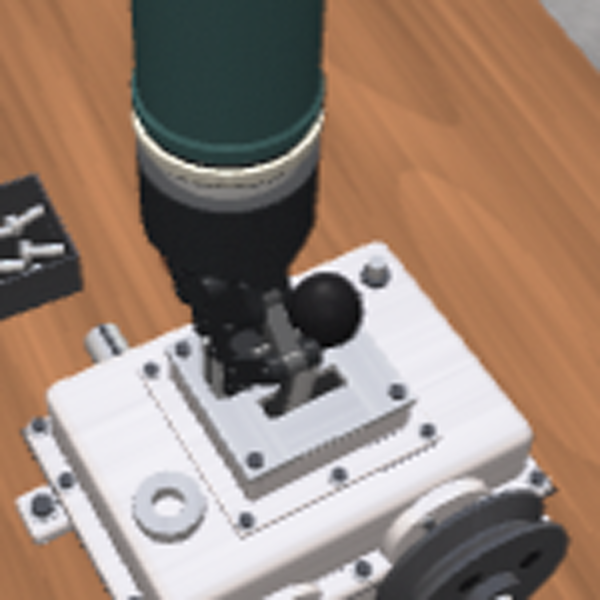

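Request:
jog_arm([
  {"offset": [0,-0.7,0.08],"delta_rot": [0,0,0]},
  {"offset": [0,-0.5,0],"delta_rot": [0,0,0]},
  {"offset": [0,-0.4,0],"delta_rot": [0,0,0]},
  {"offset": [0,-0.4,0],"delta_rot": [0,0,0]},
  {"offset": [0,0,0],"delta_rot": [0,0,0]},
])

```text
time_s: 8.2
position: [0.5372, -0.1074, 0.2511]
ee_rot: [-0.521, 0.481, 0.521, 0.475]
contact_force: [-4.0, -1.4, 2.7]
finger_gap: 0.004
```

```bash
python3 -c "
from h import *
go(.014,-.037,.250);lever('s8')"
```

```text
t 8.2 gb [ -9.9 -34.5] z 0.2511 F [-4.  -1.4  2.7] gap 0.004
units [ 0.04 -0.96 -0.1 ] rot5deg [ 0.04 -0.06 -0.08] j [-0.24  0.01  1.85 -0.01  1.28 -1.89]
```

View pics/s8.png

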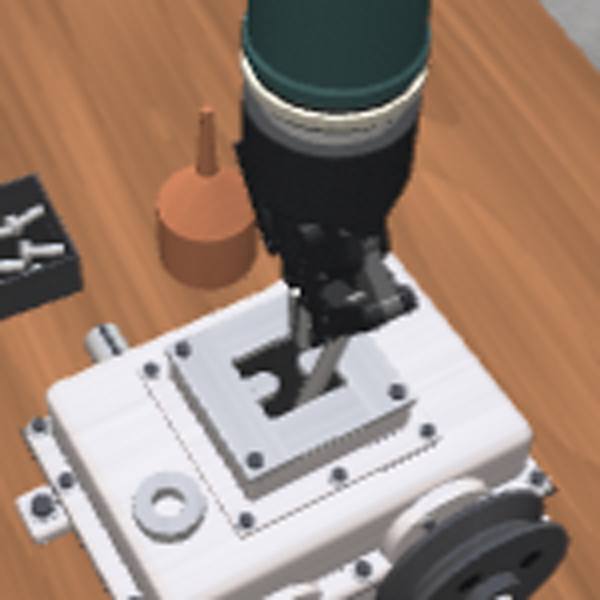

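Request:
jog_arm([
  {"offset": [0.1,-0.35,-0.05],"delta_rot": [0,0,0]},
  {"offset": [0.1,-0.3,0],"delta_rot": [0,0,0]},
  {"offset": [0,-0.2,0],"delta_rot": [0,0,0]},
  {"offset": [0,0,0],"delta_rot": [0,0,0]},
])

```text
time_s: 8.65
position: [0.5574, -0.1058, 0.2453]
ee_rot: [-0.52, 0.481, 0.523, 0.475]
contact_force: [-3.3, -0.8, 2.7]
finger_gap: -0.002
```

```bash
python3 -c "
from h import *
go(.014,-.037,.246)"
```

```text
t 8.65 gb [ 10.3 -34.6] z 0.2453 F [-3.3 -0.8  2.7] gap -0.002
units [-0.03 -0.15 -0.1 ] rot5deg [ 0.04 -0.04 -0.11] j [-0.23  0.06  1.82 -0.01  1.28 -1.88]
```

Now small steps until the force rises at the stop.

Request:
jog_arm([
  {"offset": [0,-0.15,0],"delta_rot": [0,0,0]},
  {"offset": [0,-0.1,0],"delta_rot": [0,0,0]},
  {"offset": [0,0,0],"delta_rot": [0,0,0]},
])

```text
time_s: 8.95
position: [0.5621, -0.1053, 0.2447]
ee_rot: [-0.518, 0.482, 0.524, 0.474]
contact_force: [-4.0, -1.0, 3.0]
finger_gap: -0.002
```

```bash
python3 -c "
from h import *
go(.014,-.037,.246);lever('s9')"
```

```text
t 8.95 gb [ 15.  -34.5] z 0.2447 F [-4. -1.  3.] gap -0.002
units [-0.05  0.04 -0.1 ] rot5deg [ 0.04 -0.03 -0.16] j [-0.22  0.07  1.8  -0.01  1.28 -1.88]
```

View pics/s9.png

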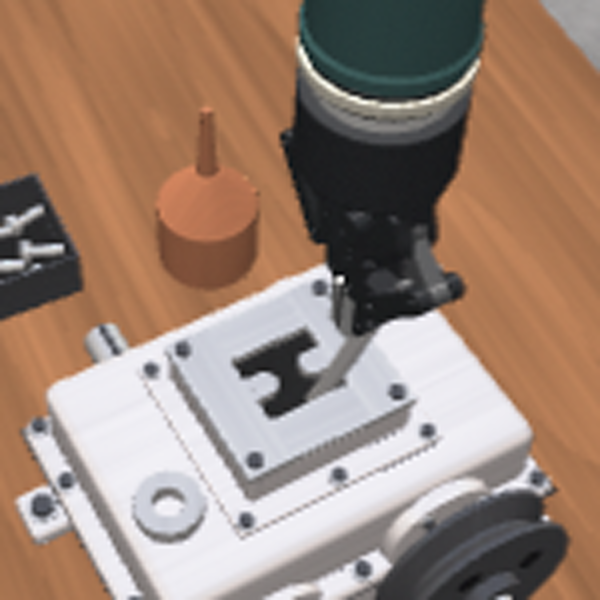

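Request:
jog_arm([
  {"offset": [0,-0.1,0],"delta_rot": [0,0,0]},
  {"offset": [0,-0.1,0],"delta_rot": [0,0,0]},
])

```text
time_s: 9.2
position: [0.5633, -0.1053, 0.2446]
ee_rot: [-0.516, 0.485, 0.526, 0.471]
contact_force: [-12.3, -1.8, 6.4]
finger_gap: 0.002
```

```bash
python3 -c "
from h import *
go(.014,-.037,.246)"
```

```text
t 9.2 gb [ 16.2 -34.5] z 0.2446 F [-12.3  -1.8   6.4] gap 0.002
units [-0.05  0.09 -0.1 ] rot5deg [ 0.04 -0.03 -0.26] j [-0.22  0.08  1.8  -0.01  1.29 -1.88]
```

Force has risen to 12 N with little travel, so it is at the stop. One more small press, then withdraw straight back.

Request:
jog_arm([
  {"offset": [0,-0.15,0],"delta_rot": [0,0,0]},
  {"offset": [0,0,0],"delta_rot": [0,0,0]},
])

```text
time_s: 9.4
position: [0.5625, -0.1054, 0.2448]
ee_rot: [-0.513, 0.487, 0.528, 0.469]
contact_force: [-3.7, 0.2, 3.3]
finger_gap: -0.002
```

```bash
python3 -c "
from h import *
go(.014,-.037,.246)"
```

```text
t 9.4 gb [ 15.4 -34.6] z 0.2448 F [-3.7  0.2  3.3] gap -0.002
units [-0.04  0.06 -0.1 ] rot5deg [ 0.03 -0.02 -0.38] j [-0.22  0.08  1.79 -0.01  1.3  -1.87]
```

Request:
jog_arm([
  {"offset": [0,0.6,0],"delta_rot": [0,0,0]},
  {"offset": [0,1,0],"delta_rot": [0,0,0]},
  {"offset": [0,1,0],"delta_rot": [0,0,0]},
  {"offset": [-1,0,0],"delta_rot": [0,0,0]},
  {"offset": [-1,0,0],"delta_rot": [0,0,0]},
  {"offset": [-1,0,1],"delta_rot": [0,0,0]},
  {"offset": [0,0,1],"delta_rot": [0,0,0]},
  {"offset": [0,0,1],"delta_rot": [0,0,0]},
  {"offset": [0,0,1],"delta_rot": [0,0,0]},
  {"offset": [0,0,1],"delta_rot": [0,0,0]},
  {"offset": [0,0,1],"delta_rot": [0,0,0]},
  {"offset": [0,0,1],"delta_rot": [0,0,0]},
])

```text
time_s: 10.6
position: [0.4841, 0.0677, 0.3238]
ee_rot: [-0.517, 0.482, 0.521, 0.478]
contact_force: [0.3, -0.5, 0.3]
finger_gap: 0.001
```

Request:
jog_arm([
  {"offset": [0,0,1],"delta_rot": [0,0,0]},
  {"offset": [0,0,1],"delta_rot": [0,0,0]},
  {"offset": [0,0,1],"delta_rot": [0,0,0]},
  {"offset": [0,0,1],"delta_rot": [0,0,0]},
  {"offset": [0,0,0],"delta_rot": [0,0,0]},
])

```text
time_s: 11.1
position: [0.476, 0.1747, 0.3245]
ee_rot: [-0.52, 0.477, 0.52, 0.482]
contact_force: [-0.2, -1.3, -0.2]
finger_gap: 0.0
```

```bash
python3 - <<'E'
from h import *
go(-.06,.3,.33)
lever('s10')
p,d=bot.get_image("top");np.savez("top2.npz",p=p,d=d)
cv2.imwrite("pics/top2.png",cv2.resize(p[125:265,180:400],None,fx=3.5,fy=3.5,interpolation=cv2.INTER_CUBIC))
E
```

```text
t 11.1 gb [-47.6 251.7] z 0.3245 F [-0.2 -1.3 -0.2] gap 0.0
units [-0.21  0.5   1.93] rot5deg [-0.02  0.06  0.05] j [ 0.3  -0.11  1.83  0.    1.41 -1.35]
```

View pics/s10.png

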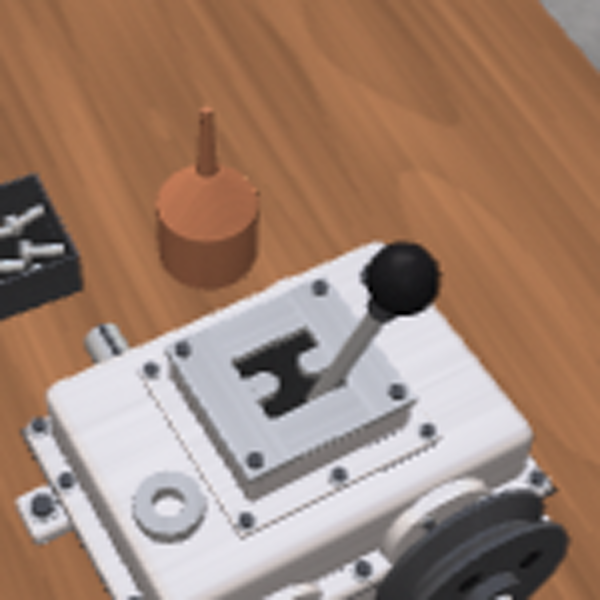

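View pics/top2.png

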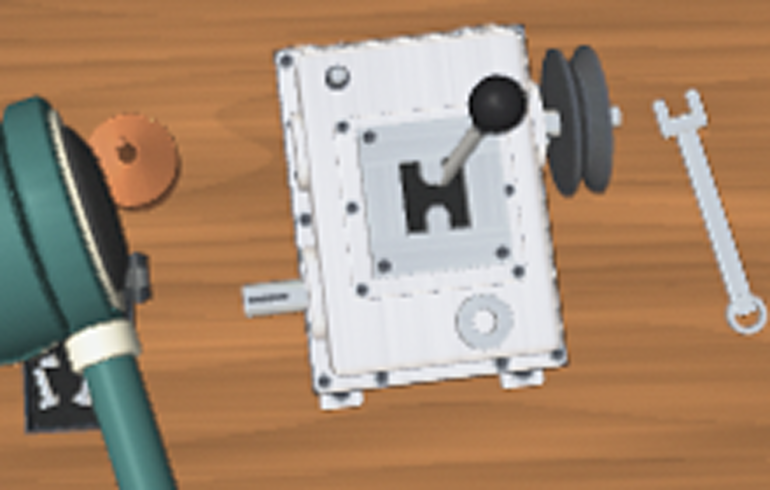

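```bash
python3 - <<'E'
from h import *
k=(200+(402-1.5)/4,150+(278-1.5)/4);kt=(180+(497.5-1.2)/3.5,125+(103.5-1.2)/3.5)
print(onsphere(*k));P,e=tri(kt,k);print(gb(P),P,e)
E
```

```text
('knob gb mm', array([ 43.9, -32.6]), 'z', np.float64(0.2615), 'shift', np.float64(0.251), 'select', np.float64(0.188), 'q', np.float64(0.01786))
[ 0.04417727 -0.03300011] [ 0.59106105 -0.101424    0.2619779 ] 0.0010387788384358854
```

```bash
python3 -c "
from cell import bot
print(bot.job_done(), bot.sense()['time_s'])"
```

```text
the job is handed in; nothing more can be done
the job is handed in; nothing more can be done
```

The gearbox is in third gear, and I handed the job in at about 11 s of robot time with the arm clear of everything.

**What I did:** The lever stood in the left column almost at neutral (shift about -0.02). With the fingers shut, I nudged it a millimetre or two forward and pushed it across the gate to the pulley side. I then went round behind the knob and pushed it away from the robot until the force rose to about 14 N, which I took as the end stop.

**Last checks:**
- **Lever position:** After backing off, both camera views put the knob about 44 mm ahead of and 33 mm to the right of the gearbox's middle. That is shift about +0.25 and select about +0.19.
- **Reverse:** In the camera readings after each step of the crossing, shift stayed near -0.02, so the lever never came near the reverse slot.
- **Loose items:** The bearing, spanner and oil can looked undisturbed in the last pictures. The box of bolts was partly hidden behind the arm in the last top view. The side crop shows only part of it, unchanged.

**Disagreement:** The knob sits about 5 mm less to the right than the nominal 38 mm. The lever is still inside the pulley-side column and against the far end.

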